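Hold the soap cabinet's vent door ajar on its stay

ROBOT

A 6-joint arm with a two-finger parallel gripper is mounted at the origin on the work surface. World frame = base frame: x ahead of the robot, y to its left, z up, the work surface at z = 0. Lengths are in m, angles in rad, forces in N, time in s.
With the tool pointing down it reaches from about 0.375 to 0.9 m from the base axis. Payload 3.1 kg.
Tool frame: the origin (TCP) lies between the finger pads; the fingertips stand 25 mm ahead of it and the grasp point (between the pads) lies 6 mm ahead of it; x points along the fingers, y is the direction in which the jaws open and shut, and the axes are right-handed (so a half turn about x gives the same grasp; the last joint's range is limited). The gripper opens to 85 mm and grips with 20 to 120 N. Pads are 22 mm wide; open, the fingers measure 114 mm over their backs; the gripper's body (76 mm by 85 mm) begins 54 mm behind the grasp point. The pads swing forward as they close: fully open they stand 13 mm farther back than shut.
Start: joints at [0.997, 0.527, 1.433, -0, 1.181, -0.178], TCP at [0.241, 0.577, 0.256] pointing down, gripper open.
Joint ranges: [-3.08, 3.08], [-0.75, 2.2], [0.22, 2.44], [-1.43, 4.57], [0, 2.65], [-2.85, 2.85]. Speed limits (rad/s): [2.79, 2.79, 3.14, 3.14, 3.14, 3.14].

INTERFACE

Orientations are given as a unit quaternion [x, y, z, w].
In Python, from station import manip, viewer, workorder gives the robot as it stands.
- The arm moves only by the shell command python3 -m crank 'ROWS' [FORCE]. ROWS is JSON, one flat list of numbers, 5 for each row, row after row: the opening, from 0 (shut) to 1 (fully open), then the shift along the world's x, y, z in mm, then the turn about the world's z in rad. A call has 1 to 10 rows; each row is the pose to reach, as a shift and turn from the pose commanded when the call began; what a row does not reach only later rows make up. A row lasts 1/8 s, in which the tool goes at most 62.5 mm and 10.7 degrees, less where a joint would pass 70% of its speed; a pose out of reach is approached as far as the arm can. A call with a gripper value outside its range is refused whole. The fingers move at their own pace and stop on an object; FORCE is the grip in N (left out, the last holds). Time passes only in rows, so rows that repeat a pose let the fingers close. It gives the time, the measured TCP pose, the force and the opening at its end, in the units of the state.
- manip.sense(): the state, without advancing time (a new reading comes with each control period).
- viewer.snapshot(name): name is "side" or "top"; returns a dict with "img" (400x640x3 uint8, red, green, blue), "range_z" (400x640 float32, m along the optical axis (not along the pixel's ray), 0 where there is no reading), "fx", "fy", "cx", "cy" (pixels), "k1" (the pictures are not rectified: a ray, as slopes to the right and down, at radius r is drawn at 1 + k1 r^2 times it, then the intrinsics apply), "origin" and "attitude" of the camera in the world. Camera axes: x right, y down, z forward; pixel columns grow to the right and rows downward; lengths in m; the calibration is good to about 2 mm. A picture is of the moment at which its call begins.
- workorder.sign_off(): hands the job in, once; it reports no verdict.
The state is a dict: "t": time; "q": joint angles; "qd": joint speeds; "tau": joint torques, N m; "tcp_pos": TCP position; "tool_rot": TCP orientation; "force": force on the tool from outside, world axes, zero at the start; "ft_torque": the same for the moment, N m; "finger_gap": opening from 0.0 (shut) to 1.0 (fully open).
Only numpy, scipy, OpenCV 4.12 (cv2) and the standard library are available. Lean on these libraries where they do the work, as an engineer would, in place of code of your own. Each camera call takes 0.05 s, during which the arm holds its last target.

TASK

The curing cabinet's vent door has to stand ajar at the third setting: bring the steel stay bar over the peg on the cabinet's roof, so that the door swings with it, and drop the third hole from the door over the peg. Press the bar fully home on the peg plate and let go. Feel for the peg gently, keeping the bar's load on peg and plate under about 25 N, and leave the soap bar, the jar and the bottle standing where they are.

Things in the scene. Friction and masses are not known exactly. Their poses are not given: they have to be found in the camera images.
- cabinet: Plywood box for curing soap, 260 mm deep (x), 300 wide (y), 180 high, fixed on the counter. Origin under its centre; x points from its open front to its back, z up. The roof is at z = 180 mm.
- door_hinge (a point): Point on the upright hinge line of the slatted wooden door, at roof height. In the cabinet's frame it lies 138 mm in front of (-x) and 120 mm to the left (+y) of the cabinet's centre. The door is 240 mm wide.
- door (a joint): Opening angle of the door, rad: 0 closed (door along the cabinet's -y from the hinge), growing as its free edge swings out in front (-x); goes to 1.1. Light friction: stays where it is left.
- stay_pivot (a point): Pivot of the stay on the door's top edge, 200 mm from the hinge line, half-way through the bar's thickness, 8.5 mm above the roof. The bar swivels here freely about the vertical and tips up and down.
- swivel (a joint): Swivel of the stay on the door, rad, counterclockwise seen from above. The bar's direction in the cabinet's frame, counterclockwise from the cabinet's x, is swivel minus door.
- stay (a joint): Tip of the stay, rad: 0 with the bar level, which is when it lies home on the peg plate; positive with the knob end up; from -0.025 to 0.7. The tipping pivot is stiff (about 0.35 N m), so the bar stays at the height where it is left and must be pressed down.
- stay_knob (a point): Centre of the ball knob, 24 mm in diameter, at the free end of the stay: 215 mm from the pivot along the bar and 32 mm above the bar's mid-plane, on a thin neck. The bar is flat steel, 24 mm wide, 5 mm thick; gripping the ball lets the bar turn in the jaws.
- stay_hole (a point): Centre, at the bar's underside, of the third hole from the door, the one to use. The bar has four round holes of 10.5 mm, 90, 120, 150 and 180 mm from the pivot: this one is 150 mm from it.
- plate: Steel peg plate, 52 mm (x) by 30 mm (y), 6 mm thick, fixed flat on the roof, square to the cabinet. Origin at the centre of its underside. On it stands the upright steel peg, 8 mm in diameter with a slightly bevelled tip, 14 mm above the plate's top. The peg is clamped in the plate's lengthwise slot: it is on the plate's centre line in y, but anywhere up to 8 mm to either side of the plate's centre in x, and that position is not reported.
- soap_bar_mid (a point): Centre of a loose soap bar, 75 x 50 x 30 mm, on the back of the roof; leave it alone.
- balm_jar_mid (a point): Centre of a small loose jar, 48 mm in diameter, 50 high, on the back of the roof; leave it alone.
- lotion_mid (a point): Centre of a loose bottle, 52 mm in diameter, 150 high, on the counter beside the cabinet; leave it alone.

How it is judged:
At the end, for the whole second after the job is handed in: The peg stands in the stay's third hole (hole centre within 10.5 mm of the plate's centre along the slot and 4 mm across it) and the bar is home: its underside at the hole within 2 mm of the plate's top, the bar level within 0.02 rad. The door is at rest and the stay released (x of stay_hole in the frame of plate between -0.0105 and 0.0105 m and y of stay_hole in the frame of plate between -0.004 and 0.004 m and z of stay_hole in the frame of plate below 0.008 m and value of joint stay below 0.02 rad and velocity of joint door between -0.02 and 0.02 rad/s); the robot touches nothing.
It fails at once if the stay bears on the peg or its plate with more than 25 N (contact force between stay and plate above 25 N).
It fails at once if the soap bar is moved more than 15 mm (distance of soap_bar_mid from where it was at the start of the episode above 0.015 m).
It fails at once if the jar is moved more than 15 mm (distance of balm_jar_mid from where it was at the start of the episode above 0.015 m).
It fails at once if the bottle is moved more than 15 mm (distance of lotion_mid from where it was at the start of the episode above 0.015 m).
It also fails if it takes over 61 s, if anything falls off the work surface, if the arm or the gripper's body presses on something with over 40 N, if the wrist force passes 120 N, or if a joint passes its speed limit or range.

## Working session

There is one attempt and no reset: what is moved stays moved. The work goes in short steps, Python scripts to look and compute and a shell command to move; the robot and the scene stay as the last step left them, time stands still between calls to the robot, and variables do not carry over. Pictures are saved under pics/ and viewed, and the job is handed in when it is done.

```bash
mkdir -p pics; ls
python3 - <<'E'
from station import manip, viewer, workorder
import cv2,numpy as np
s=manip.sense();print({k:np.round(v,3).tolist() for k,v in s.items()})
for n in("side","top"):
    d=viewer.snapshot(n);cv2.imwrite(f"pics/{n}0.png",d["img"][:,:,::-1]);np.savez(f"pics/{n}0.npz",**d)
    print(n,{k:np.round(v,4).tolist() for k,v in d.items() if k not in("img","range_z")})
E
```

```text
pics
{'t': 0.0, 'q': [0.997, 0.528, 1.434, -0.0, 1.181, -0.178], 'qd': [0.001, 0.002, -0.001, -0.0, 0.002, 0.0], 'tau': [-0.0, -44.235, -17.803, -0.0, 0.008, -0.0], 'tcp_pos': [0.241, 0.576, 0.255], 'tool_rot': [0.138, 0.694, -0.14, 0.693], 'force': [-0.181, 0.108, -0.544], 'ft_torque': [-0.008, -0.079, -0.016], 'finger_gap': 0.998}
side {'fx': 450.4982, 'fy': 450.4982, 'cx': 319.3343, 'cy': 200.4578, 'k1': -0.0525, 'origin': [0.2522, 0.3363, 0.7809], 'attitude': [-0.3363, 0.877, -0.3191, 0.1259]}
top {'fx': 418.246, 'fy': 418.246, 'cx': 317.9019, 'cy': 202.0966, 'k1': 0.0263, 'origin': [0.5307, -0.0642, 0.9082], 'attitude': [0.7119, -0.7008, 0.0119, -0.0452]}
```

View pics/side0.png

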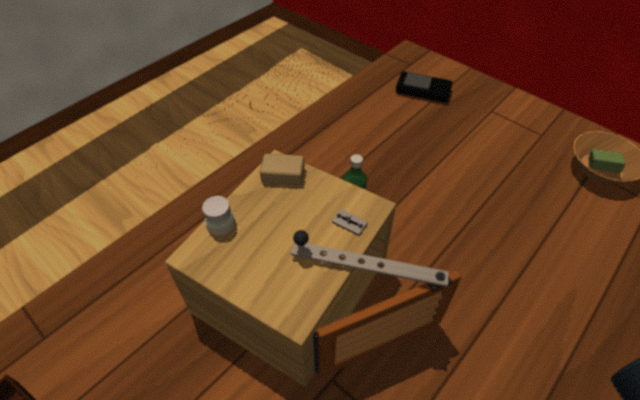

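View pics/top0.png

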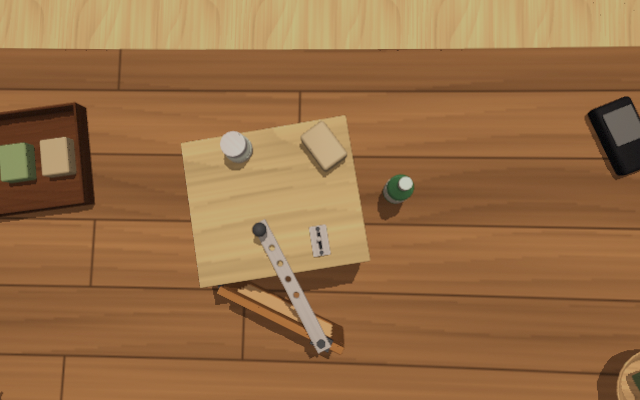

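```bash
cat > h.py <<'E'
import numpy as np,cv2
from scipy.spatial.transform import Rotation as R
def load(f): return dict(np.load(f))
def K(d): return np.array([[d["fx"],0,d["cx"]],[0,d["fy"],d["cy"]],[0,0,1]],float)
def dc(d): return np.array([float(d["k1"]),0,0,0,0])
def rays(d,uv):
    n=cv2.undistortPoints(np.array(uv,float).reshape(-1,1,2),K(d),dc(d))[:,0]
    return np.c_[n,np.ones(len(n))]@R.from_quat(d["attitude"]).as_matrix().T
def atz(d,uv,z):
    r=rays(d,uv);o=d["origin"];z=np.broadcast_to(z,len(r));return o+r*((z-o[2])/r[:,2])[:,None]
def atdepth(d,uv):
    r=rays(d,uv);dd=np.array([d["range_z"][int(round(v)),int(round(u))] for u,v in uv]);return d["origin"]+r*dd[:,None]
def cloud(d):
    v,u=np.nonzero(d["range_z"]>0);r=rays(d,np.c_[u,v]);return d["origin"]+r*d["range_z"][v,u][:,None],np.c_[u,v]
def proj(d,P):
    Rm=R.from_quat(d["attitude"]).as_matrix().T;rv=cv2.Rodrigues(Rm)[0];t=-Rm@d["origin"]
    return cv2.projectPoints(np.array(P,float).reshape(-1,3),rv,t,K(d),dc(d))[0][:,0]
E
python3 - <<'E'
from h import *
for n in("side","top"):
    d=load(f"pics/{n}0.npz");P,uv=cloud(d)
    m=(abs(P[:,2]-.18)<.004)&(P[:,1]<.25+1)&(P[:,0]>.3);Q=P[m]
    print(n,m.sum(),Q[:,2].mean(),cv2.minAreaRect(Q[:,:2].astype(np.float32)*1000))
    f=(P[:,2]<.02);print("table z",np.median(P[f,2]))
d=load("pics/top0.npz")
print(np.round(atz(d,[(182,143),(346,117),(369,261),(201,287)],.18),4))
cv2.imwrite("pics/t0c.png",cv2.resize(d["img"][100:365,170:420,::-1],None,fx=2.2,fy=2.2,interpolation=cv2.INTER_CUBIC))
print("t pts",np.round(atdepth(d,[(319,241),(260,230),(321,344),(399,189)]),4))
d=load("pics/side0.npz")
cv2.imwrite("pics/s0c.png",cv2.resize(d["img"][190:300,270:470,::-1],None,fx=4,fy=4,interpolation=cv2.INTER_CUBIC))
print("s pts",np.round(atdepth(d,[(349,222),(301,238),(440,277)]),4))
E
```

```text
side 20868 0.18083380978073493 ((519.7034912109375, 36.374267578125), (407.86395263671875, 301.2928466796875), 10.219807624816895)
table z -0.0005273145685705805
top 21690 0.18031354818152048 ((520.4893798828125, 37.641021728515625), (406.85870361328125, 299.667724609375), 10.07713508605957)
table z 0.00021537182001585276
[[ 0.6922  0.2161  0.18  ]
 [ 0.7413 -0.0764  0.18  ]
 [ 0.4892 -0.119   0.18  ]
 [ 0.4387  0.1714  0.18  ]]
t pts [[ 0.522  -0.0333  0.2004]
 [ 0.5384  0.0605  0.2375]
 [ 0.3513 -0.0393  0.1929]
 [ 0.6205 -0.1778  0.125 ]]
s pts [[ 0.522  -0.0302  0.1881]
 [ 0.5346  0.0693  0.2351]
 [ 0.3516 -0.0369  0.1949]]
```

View pics/t0c.png

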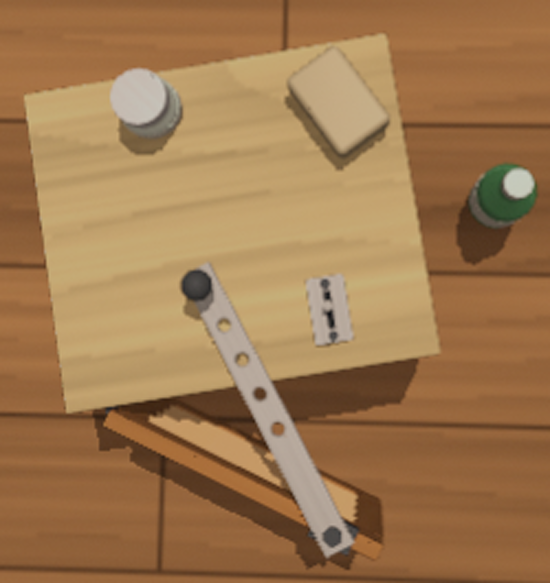

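View pics/s0c.png

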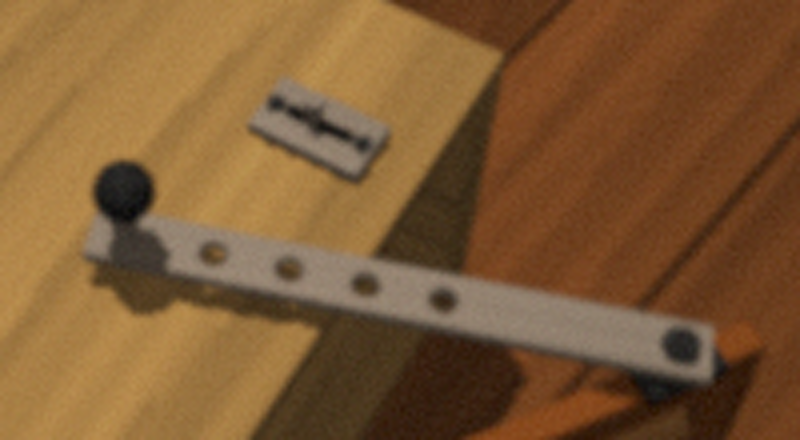

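Run:
```python
from h import *
d=load("pics/top0.npz")
a=cv2.resize(d["img"][215:265,295:345,::-1],None,fx=8,fy=8,interpolation=cv2.INTER_CUBIC)
e=load("pics/side0.npz")
b=cv2.resize(e["img"][200:250,325:375,::-1],None,fx=8,fy=8,interpolation=cv2.INTER_CUBIC)
cv2.imwrite("pics/pl0.png",np.hstack([a,b]))
# cabinet fit: roof edge lines from clouds
for n,d in(("top",d),("side",e)):
    P,uv=cloud(d)
    m=(abs(P[:,2]-.18)<.0035)
    m&=(P[:,0]-.5904)*np.cos(.166)+(P[:,1]-.048)*np.sin(.166)>-.15
    M=np.zeros(d["range_z"].shape,np.uint8);M[uv[m,1],uv[m,0]]=1
    c=max(cv2.findContours(M,0,1)[0],key=cv2.contourArea)[:,0].astype(float)
    W=atz(d,c,.18)[:,:2]
    from scipy.optimize import least_squares
    def f(p):
        q=(W-p[:2])@np.array([[np.cos(p[2]),-np.sin(p[2])],[np.sin(p[2]),np.cos(p[2])]])
        r=np.minimum(abs(abs(q[:,0])-.13),abs(abs(q[:,1])-.15)); return np.minimum(r,.02)*1000
    s=least_squares(f,[.59,.048,.166],loss="soft_l1",x_scale=[.01,.01,.01]);print(n,s.x,np.median(f(s.x)))
```

```text
top [0.5913227  0.04992085 0.1757395 ] 1.5715051464025298
side [0.59132527 0.04983828 0.17822915] 0.9635922180977335
```

View pics/pl0.png

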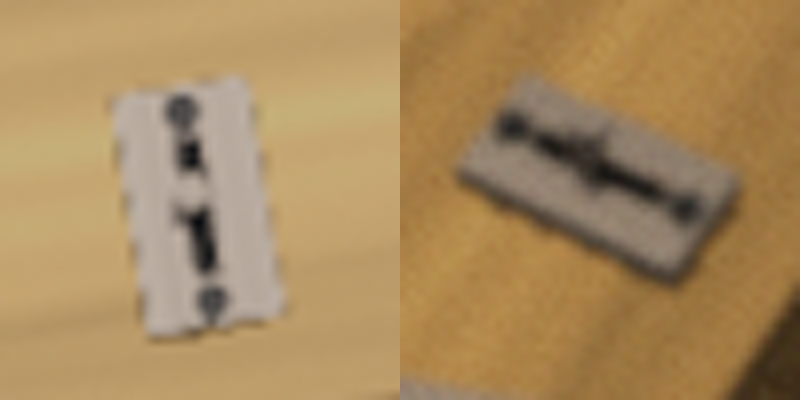

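```bash
cat >> h.py <<'E'
CAB=np.array([.5913,.0499]);YAW=.177
def rot(a): return np.array([[np.cos(a),-np.sin(a)],[np.sin(a),np.cos(a)]])
HINGE=CAB+rot(YAW)@[-.138,.12]
def pivot(door): return HINGE+rot(YAW-door)@[0,-.2]
E
python3 - <<'E'
from h import *
g=lambda x,y,x0,y0,s=8:((x+.5)/s-.5+x0,(y+.5)/s-.5+y0)
t=load("pics/top0.npz");e=load("pics/side0.npz")
C=atz(t,[g(x,y,295,215) for x,y in((115,95),(245,78),(285,315),(150,335))],.186)[:,:2]
print("plate",C.mean(0),np.linalg.norm(np.diff(C,axis=0),axis=1))
C2=atz(e,[g(x-400,y,325,200) for x,y in((528,75),(740,185),(675,268),(460,165))],.186)[:,:2]
print("plate side",C2.mean(0),np.linalg.norm(np.diff(C2,axis=0),axis=1))
def ax(C): v=C[0]+C[1]-C[2]-C[3] ;return np.arctan2(v[1],v[0])
print(ax(C))
print("peg top",atz(t,[g(192,190,295,215)],.2))
print("peg side tip",atz(e,[g(198,137,325,200)],.2), "base",atz(e,[g(190,172,325,200)],.186))
# pivot, holes
k=lambda x,y:((x+.5)/2.2-.5+170,(y+.5)/2.2-.5+100)
print("pivot t",atz(t,[k(332,537)],.191), "holes",atz(t,[k(278,429),k(260,394),k(242,359),k(224,324)],.193)[:,:2])
j=lambda x,y:((x+.5)/4-.5+270,(y+.5)/4-.5+190)
print("pivot s",atz(e,[j(682,345)],.192), "holes",atz(e,[j(443,299),j(366,284),j(290,267),j(214,253)],.194)[:,:2])
print("knob",np.round([*atz(t,[k(197,285)],.23),*atz(e,[j(124,191)],.23)],4))
for n in (t,e):
    P,uv=cloud(n)
    m=(P[:,2]>.21)&(np.hypot(P[:,0]-.536,P[:,1]-.064)<.025);print(P[m].mean(0),P[m].max(0),m.sum())
    Q=P[(P[:,2]>.187)&(P[:,2]<.215)]
    # bar heights along bar
    a=pivot(.4)
print("hinge",HINGE)
for dd in np.arange(.3,.6,.05): print(dd,pivot(dd))
E
```

```text
plate [ 0.52317035 -0.03333572] [0.02832258 0.0514309  0.0292858 ]
plate side [ 0.52353143 -0.03349781] [0.05222843 0.02572246 0.05082132]
0.17413037788712776
peg top [[ 0.5265156 -0.0324753  0.2      ]]
peg side tip [[ 0.52321105 -0.03153835  0.2       ]] base [[ 0.52508608 -0.03218003  0.186     ]]
pivot t [[ 0.35109919 -0.03860759  0.191     ]] holes [[0.43095305 0.00416472]
 [0.45715442 0.01868016]
 [0.48359171 0.03331479]
 [0.51026038 0.04806593]]
pivot s [[ 0.35298898 -0.0405672   0.192     ]] holes [[0.43181944 0.00417432]
 [0.45791509 0.0184524 ]
 [0.48461346 0.03196048]
 [0.51075404 0.04671212]]
knob [[0.5397 0.0631 0.23  ]
 [0.5384 0.0663 0.23  ]]
[0.53923782 0.06375474 0.23337114] [0.5499928  0.07493384 0.24029195] 164
[0.53686878 0.06753068 0.2318905 ] [0.55035232 0.0764781  0.23893194] 202
hinge [0.43432679 0.1437265 ]
0.3 [ 0.40978878 -0.0547625 ]
0.35 [ 0.39989913 -0.05328805]
0.39999999999999997 [ 0.39009553 -0.05132117]
0.44999999999999996 [ 0.38040249 -0.04886677]
0.49999999999999994 [ 0.37084422 -0.04593099]
0.5499999999999999 [ 0.36144464 -0.04252116]
```

Run:
```python
from h import *
from station import viewer
ds=[viewer.snapshot("side") for _ in range(8)]; dt=[viewer.snapshot("top") for _ in range(4)]
o=[]
for D,x0,y0 in((dt,300,220),(ds,330,202)):
    im=np.mean([x["img"] for x in D],0)[y0:y0+40,x0:x0+40,::-1]
    im=np.clip((im-im.min())/(im.max()-im.min())*255,0,255).astype(np.uint8)
    o.append(cv2.resize(im,None,fx=10,fy=10,interpolation=cv2.INTER_CUBIC))
cv2.imwrite("pics/pl1.png",np.hstack(o))
e=ds[0]
for off in(0,.002,.004):
    c=np.array([.5233,-.0334])+off*np.array([np.cos(.176),np.sin(.176)])
    for n,d,x0,y0 in(("t",e if 0 else dt[0],300,220),("s",e,330,202)):
        p=proj(d,[[*c,.186],[*c,.2]]);print(off,n,np.round((p-[x0,y0]+.5)*10-.5))
```

```text
0 t [[199. 206.]
 [195. 207.]]
0 s [[201. 196.]
 [204. 144.]]
0.002 t [[197. 195.]
 [193. 195.]]
0.002 s [[190. 191.]
 [194. 139.]]
0.004 t [[195. 183.]
 [192. 183.]]
0.004 s [[180. 186.]
 [183. 134.]]
```

View pics/pl1.png

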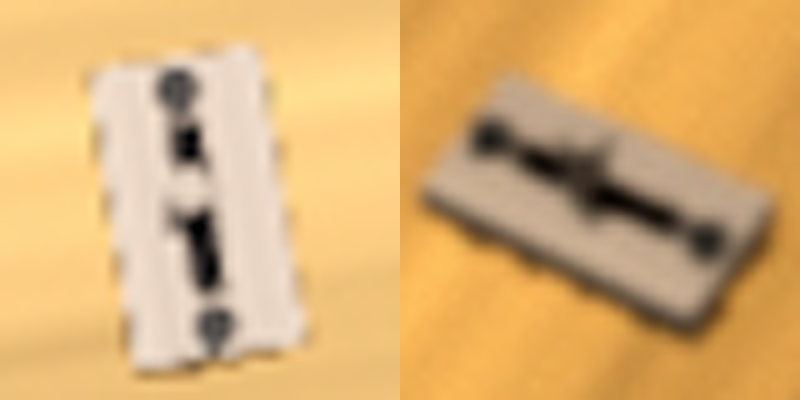

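```bash
cat >> h.py <<'E'
PEG=np.array([.5261,-.0329])
from scipy.optimize import brentq
def plan(PEG=PEG,tip=0.0):
    f=lambda a:np.linalg.norm(pivot(a)-PEG)-.15*np.cos(tip)
    xs=np.linspace(0,1.1,111);r=[brentq(f,a,b) for a,b in zip(xs,xs[1:]) if f(a)*f(b)<0]
    out=[]
    for a in r:
        P=pivot(a);u=(PEG-P)/np.linalg.norm(PEG-P)
        rad=.215*np.cos(tip)-.032*np.sin(tip)
        out.append((a,P,np.arctan2(u[1],u[0]),np.r_[P+u*rad,.1885+.215*np.sin(tip)+.032*np.cos(tip)]))
    return out
E
python3 - <<'E'
from h import *
from station import manip
s=manip.sense();m=R.from_quat(s["tool_rot"]).as_matrix();print(s["t"],m.round(3),s["tcp_pos"])
for tip in(0,.05,.1,.15,.18):print(tip,plan(tip=tip))
t=load("pics/top0.npz");P,uv=cloud(t)
for n,c in(("jar",(235,140)),("soap",(324,146)),("bottle",(405,184))):
    print(n,atdepth(t,[c]))
E
```

```text
0.7 [[ 0.     0.386  0.923]
 [ 0.     0.923 -0.386]
 [-1.     0.     0.   ]] [0.24092635 0.57666881 0.25635868]
0 [(0.46851855338980825, array([ 0.37684539, -0.0478352 ]), np.float64(0.09973328301936372), array([ 0.590777  , -0.02642808,  0.2205    ]))]
0.05 [(0.46750473300583806, array([ 0.37703963, -0.04789338]), np.float64(0.10024878215192279), array([ 0.58910153, -0.02656293,  0.23120553]))]
0.1 [(0.464467050906107, array([ 0.37762197, -0.04806652]), np.float64(0.10179348721145108), array([ 0.58726235, -0.02665248,  0.24180432]))]
0.15 [(0.4594167992662711, array([ 0.37859129, -0.04835044]), np.float64(0.10436204678931023), array([ 0.58526444, -0.02670296,  0.25226987]))]
0.18 [(0.4554280813533205, array([ 0.37935787, -0.04857123]), np.float64(0.10639109913101437), array([ 0.5839917 , -0.02671749,  0.25847436]))]
jar [[0.68673079 0.10768151 0.23120152]]
soap [[ 0.68265566 -0.03938054  0.20911151]]
bottle [[ 0.62671471 -0.18469722  0.15120715]]
```

```bash
python3 -m crank '[1,30,-52,40,0.05, 1,75,-128,40,0.15, 1,105,-180,40,0.2, 1,135,-232,40,0.25, 1,165,-284,40,0.3, 1,195,-336,40,0.35, 1,230,-396,40,0.4, 1,265,-456,40,0.4, 1,298,-512,40,0.4, 1,298,-512,40,0.4]' 40
python3 - <<'E'
from h import *
from station import viewer,manip
s=manip.sense();print(s["t"],s["tcp_pos"],R.from_quat(s["tool_rot"]).as_matrix().round(3).tolist())
o=[]
for n in("top","side"):
    d=viewer.snapshot(n);np.savez(f"pics/{n}1.npz",**d);o.append(cv2.resize(d["img"][80:380,140:480,::-1],None,fx=1.17,fy=1.17))
cv2.imwrite("pics/v1.png",np.hstack(o))
E
```

```text
t: 1.95
tcp_pos: [0.5404, 0.0619, 0.2966]
tool_rot: [-0.001, 0.707, 0.001, 0.708]
force: [-0.0, -0.4, 0.2]
finger_gap: 1.0
1.95 [0.54040247 0.06190531 0.29655617] [[0.001, -0.002, 1.0], [-0.0, 1.0, 0.002], [-1.0, -0.0, 0.001]]
```

View pics/v1.png

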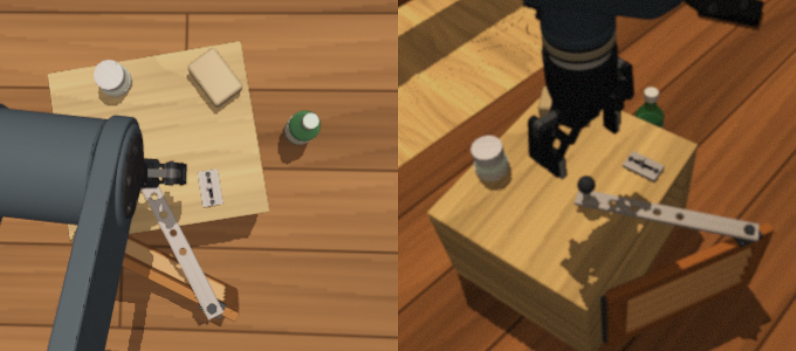

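```bash
python3 -m crank '[1,-1,2.5,-20,0, 1,-1,2.5,-40,0, 1,-1,2.5,-54,0, 1,-1,2.5,-62,0, 1,-1,2.5,-62,0, 0,-1,2.5,-62,0, 0,-1,2.5,-62,0, 0,-1,2.5,-62,0, 0,-1,2.5,-62,0, 0,-1,2.5,-62,0]' 40
python3 - <<'E'
from h import *
from station import viewer,manip
s=manip.sense();print(s["t"],s["tcp_pos"],s["force"],s["finger_gap"]*85)
o=[]
for n in("top","side"):
    d=viewer.snapshot(n);np.savez(f"pics/{n}2.npz",**d);o.append(cv2.resize(d["img"][150:350,220:450,::-1],None,fx=1.7,fy=1.7))
cv2.imwrite("pics/v2.png",np.hstack(o))
E
```

```text
t: 3.3
tcp_pos: [0.538, 0.0671, 0.2344]
tool_rot: [-0.002, 0.707, 0.001, 0.707]
force: [-0.0, -0.2, 0.9]
finger_gap: 0.249
3.3 [0.53804795 0.06711394 0.23444522] [-0.04325564 -0.18699691  0.91215211] 21.13621838724
```

View pics/v2.png

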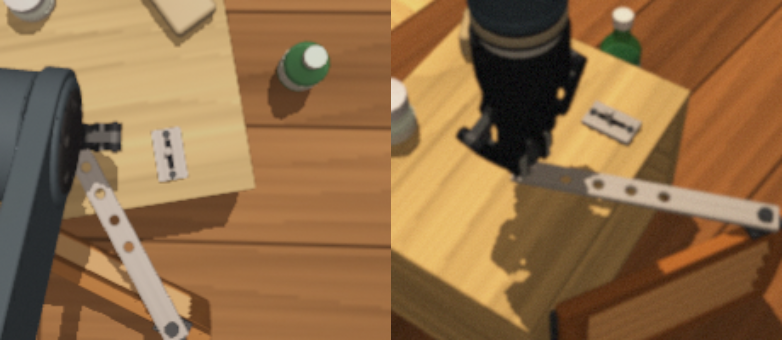

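```bash
python3 -m crank '[0,0,0,5,0, 0,0,0,10,0, 0,-1,0,16,0, 0,-1,-0.5,22,0, 0,-2,-1,28,0, 0,-2,-1,28,0]' 60
python3 - <<'E'
from h import *
from station import viewer,manip
s=manip.sense();print(s["t"],s["tcp_pos"],s["force"],s["finger_gap"]*85)
o=[]
for n in("top","side"):
    d=viewer.snapshot(n);np.savez(f"pics/{n}3.npz",**d);o.append(cv2.resize(d["img"][150:350,220:450,::-1],None,fx=1.7,fy=1.7))
cv2.imwrite("pics/v3.png",np.hstack(o))
E
```

```text
t: 4.15
tcp_pos: [0.5369, 0.0665, 0.2633]
tool_rot: [-0.001, 0.706, 0.001, 0.708]
force: [-0.4, 0.4, -2.9]
finger_gap: 0.242
4.15 [0.53694887 0.06645968 0.26334874] [-0.37034561  0.4360087  -2.92719149] 20.53356484429726
```

View pics/v3.png

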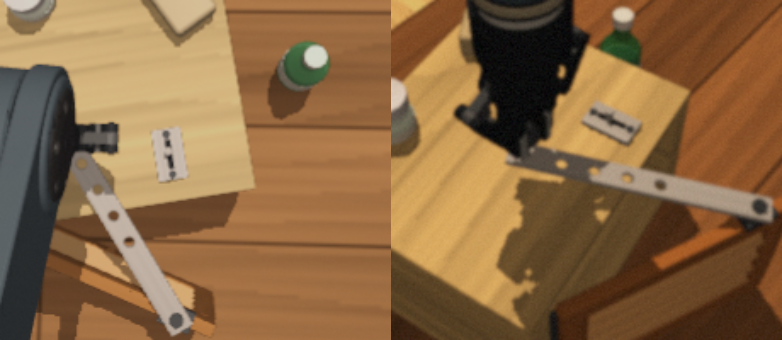

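```bash
python3 -m crank '[0,5,-9,1,0, 0,10,-19,2,0, 0,16,-30,3,0, 0,21,-42,3,0, 0,27,-54,3,0, 0,33,-66,3,0, 0,38,-77,3,0, 0,43,-86,3,0, 0,46,-92,3,0, 0,46,-92,3,0]' 60
python3 - <<'E'
from h import *
from station import viewer,manip
s=manip.sense();print(s["t"],s["tcp_pos"],s["force"],s["finger_gap"]*85)
o=[]
for n in("top","side"):
    d=viewer.snapshot(n);np.savez(f"pics/{n}4.npz",**d);o.append(cv2.resize(d["img"][150:350,220:450,::-1],None,fx=1.7,fy=1.7))
cv2.imwrite("pics/v4.png",np.hstack(o))
E
```

```text
t: 5.5
tcp_pos: [0.5825, -0.0264, 0.2654]
tool_rot: [-0.002, 0.707, 0.001, 0.707]
force: [1.3, 0.0, -3.3]
finger_gap: 0.243
5.5 [ 0.58248225 -0.02642985  0.26535483] [ 1.31348137  0.01032732 -3.34595469] 20.67706568907265
```

View pics/v4.png

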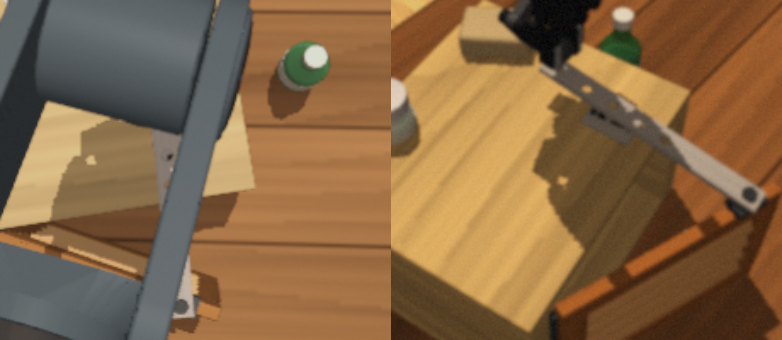

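Run:
```python
from h import *
from station import viewer
ims=[viewer.snapshot("side") for _ in range(4)]
im=np.mean([x["img"] for x in ims],0)[170:280,300:460,::-1]
im=np.clip(im*1.5,0,255).astype(np.uint8)
cv2.imwrite("pics/s4.png",cv2.resize(im,None,fx=5,fy=5,interpolation=cv2.INTER_CUBIC))
im=np.clip(np.mean([viewer.snapshot("top")["img"] for _ in range(4)],0)[210:350,290:350,::-1]*1.5,0,255).astype(np.uint8)
cv2.imwrite("pics/t4.png",cv2.resize(im,None,fx=4,fy=4,interpolation=cv2.INTER_CUBIC))
```

```text
(no output)
```

View pics/s4.png

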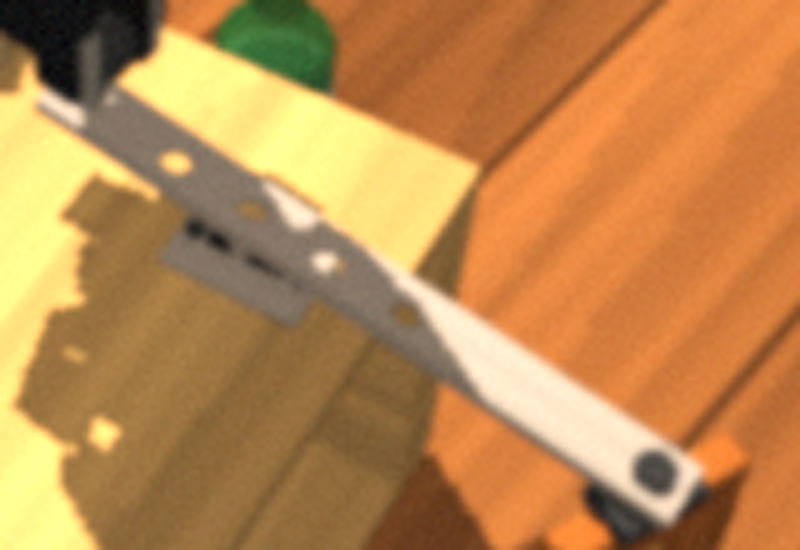

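View pics/t4.png

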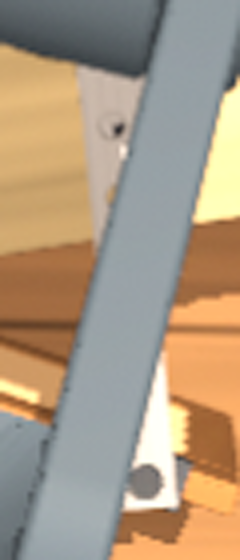

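```bash
cat >> h.py <<'E'
from scipy.optimize import least_squares
def barpt(p,s,h=.0025):
    P=pivot(p[0]);u=np.array([np.cos(p[1]),np.sin(p[1])])
    return np.r_[P+u*(s*np.cos(p[2])-h*np.sin(p[2])),.1885+s*np.sin(p[2])+h*np.cos(p[2])]
def fitbar(obs,x0=(.46,.1,.17)):
    # obs: list of (cam, uv, s)
    f=lambda p:np.concatenate([proj(d,barpt(p,s))[0]-uv for d,uv,s in obs])
    r=least_squares(f,x0);return r.x,r.fun
E
python3 - <<'E'
from h import *
e=load("pics/side4.npz");t=load("pics/top4.npz")
j=lambda x,y:np.array([(x+.5)/5-.5+300,(y+.5)/5-.5+170])
obs=[(e,j(*a),s) for a,s in(((176,163),.18),((251,209),.15),((325,262),.12),((406,313),.09))]
p,r=fitbar(obs);print(p,r.round(2))
print("pred pivot top", proj(e,barpt(p,0,.005)),j(656,472))
obs2=obs+[(t,np.array([(112.5)/4-.5+290,126.5/4-.5+210]),.15)]
p2,r2=fitbar(obs2);print(p2,r2.round(2))
for q in(p,p2):
    print("hole under",barpt(q,.15,-.0025),"knob",barpt(q,.215,.032),"peg",PEG)
# same for initial pictures
i=load("pics/side0.npz");ti=load("pics/top0.npz")
j=lambda x,y:np.array([(x+.5)/4-.5+270,(y+.5)/4-.5+190])
k=lambda x,y:np.array([(x+.5)/2.2-.5+170,(y+.5)/2.2-.5+100])
A=[(i,j(*a),s) for a,s in(((443,299),.09),((366,284),.12),((290,267),.15),((214,253),.18))]
B=[(ti,k(*a),s) for a,s in(((278,429),.09),((260,394),.12),((242,359),.15),((224,324),.18))]
for o in(A,B,A+B):
    p,r=fitbar(o,(.6,.5,.03));print(p,r.round(1).tolist(),barpt(p,.215,.032))
E
```

```text
[0.46921056 0.09767286 0.12750824] [-0.05 -0.2  -0.11  0.41  0.37 -0.15 -0.2  -0.08]
pred pivot top [[430.04702215 263.55690813]] [430.8 264. ]
[0.47418533 0.11012289 0.15021749] [-0.13 -0.38 -0.03  0.39  0.58 -0.03  0.11  0.17 -0.21 -0.53]
hole under [ 0.52510238 -0.03325548  0.20509475] knob [ 0.5849012  -0.02739612  0.24758027] peg [ 0.5261 -0.0329]
hole under [ 0.52354505 -0.03116586  0.20847613] knob [ 0.582292   -0.0246702   0.25231507] peg [ 0.5261 -0.0329]
[5.96323933e-01 4.83890441e-01 5.09024370e-04] [-0.1, 0.2, -0.1, -0.1, -0.1, 0.2, 0.1, -0.3] [0.54319995 0.06106972 0.22060944]
[0.59740973 0.49511351 0.07127833] [0.0, 0.0, -0.0, -0.0, -0.0, -0.0, 0.0, 0.0] [0.53939589 0.06195322 0.23573061]
[0.59912416 0.49951794 0.02971019] [0.2, 0.4, 0.1, 0.0, -0.1, 0.2, -0.1, -0.4, -0.1, -0.1, -0.1, -0.2, -0.0, -0.1, 0.1, 0.1] [0.54019917 0.0637671  0.22687263]
```

Run:
```python
from h import *
from station import viewer
ims=[viewer.snapshot("top") for _ in range(6)]
im=np.mean([x["img"] for x in ims],0)[222:262,305:345,::-1]
im=np.clip(im*1.4,0,255).astype(np.uint8)
cv2.imwrite("pics/t5.png",cv2.resize(im,None,fx=14,fy=14,interpolation=cv2.INTER_CUBIC))
t=ims[0]
g=lambda q:np.round((q-[305,222]+.5)*14-.5)
print("peg tip",g(proj(t,[*PEG,.2])), [g(proj(t,[*(np.array([.5233,-.0334])+o*np.array([.984,.176])),.2])) for o in(0,.0028,.0035)])
```

```text
peg tip [[200. 238.]] [array([[204., 262.]]), array([[200., 239.]]), array([[199., 233.]])]
```

View pics/t5.png

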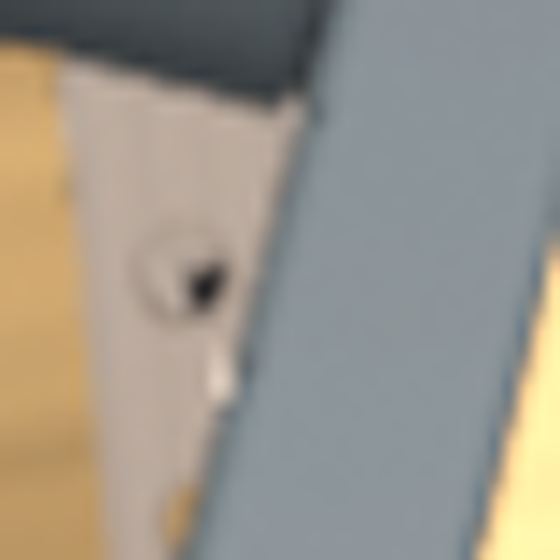

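Run:
```python
from h import *
cur=np.array([.5226,-.0311])
a=plan(cur,.15)[0][3]
for tip in(.15,.12,.1,.08,.05,0): print(tip,((plan(PEG,tip)[0][3]-a)*1000).round(1))
for dx,dy in((.001,0),(0,.001)): print(((plan(PEG+[dx,dy],.1)[0][3]-plan(PEG,.1)[0][3])*1000).round(2))
```

```text
0.15 [ 3.5 -2.1  0. ]
0.12 [ 4.8 -2.1 -6.3]
0.1 [  5.5  -2.1 -10.5]
0.08 [  6.3  -2.  -14.7]
0.05 [  7.4  -2.  -21.1]
0 [  9.   -1.8 -31.8]
[0.99 0.12 0.  ]
[-0.04  1.43  0.  ]
```

```bash
python3 -m crank '[0,2.5,-1,-2,0, 0,4.8,-2.1,-5,0, 0,4.8,-2.1,-5,0]' 60
python3 - <<'E'
from h import *
from station import viewer,manip
s=manip.sense();print(s["t"],s["tcp_pos"],s["force"],s["finger_gap"]*85)
ims=[viewer.snapshot("top") for _ in range(6)];np.savez("pics/top6.npz",**ims[0])
im=np.mean([x["img"] for x in ims],0)[225:253,305:333,::-1]
a=cv2.resize(np.clip(im*1.4,0,255).astype(np.uint8),None,fx=14,fy=14,interpolation=cv2.INTER_CUBIC)
ims=[viewer.snapshot("side") for _ in range(6)];np.savez("pics/side6.npz",**ims[0])
im=np.mean([x["img"] for x in ims],0)[190:240,325:375,::-1]
b=cv2.resize(np.clip(im*1.5,0,255).astype(np.uint8),(392,392),interpolation=cv2.INTER_CUBIC)
cv2.imwrite("pics/v6.png",np.hstack([a,b]))
E
```

```text
t: 6.68
tcp_pos: [0.587, -0.028, 0.2603]
tool_rot: [-0.001, 0.707, 0.001, 0.707]
force: [-0.8, 0.2, -0.7]
finger_gap: 0.241
6.675 [ 0.58696334 -0.02801424  0.26029583] [-0.75259595  0.18434736 -0.68878616] 20.525037216172247
```

View pics/v6.png

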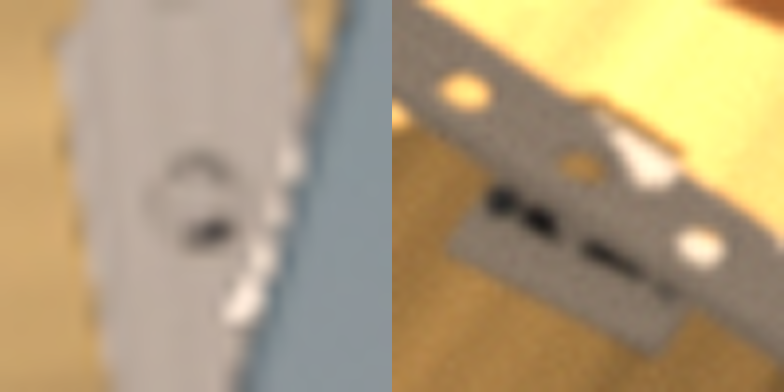

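```bash
python3 -m crank '[0,0.9,-0.3,-1,0, 0,1.1,-0.4,-2,0, 0,1.2,-0.4,-3,0, 0,1.2,-0.4,-3,0]' 60;python3 -m crank '[0,0.2,0,-0.7,0, 0,0.3,0,-1.4,0, 0,0.3,0,-1.4,0]' 60;python3 -m crank '[0,0.2,0,-0.7,0, 0,0.3,0,-1.4,0, 0,0.3,0,-1.4,0]' 60
```

```text
t: 7.78
tcp_pos: [0.588, -0.0283, 0.2572]
tool_rot: [-0.001, 0.707, 0.002, 0.707]
force: [-0.5, 0.2, 0.4]
finger_gap: 0.239
t: 8.15
tcp_pos: [0.5883, -0.0283, 0.2559]
tool_rot: [-0.001, 0.707, 0.001, 0.707]
force: [0.2, 1.0, 0.4]
finger_gap: 0.243
t: 8.52
tcp_pos: [0.5887, -0.0284, 0.2545]
tool_rot: [-0.001, 0.707, 0.001, 0.707]
force: [1.0, 1.4, 0.7]
finger_gap: 0.238
```

```bash
cat > look.py <<'E'
import sys
from h import *
from station import viewer,manip
n=sys.argv[1]
s=manip.sense();print(s["t"],s["tcp_pos"].round(4),s["force"].round(2),s["ft_torque"].round(2),round(s["finger_gap"]*85,1))
ims=[viewer.snapshot("top") for _ in range(4)];np.savez(f"pics/top{n}.npz",**ims[0])
im=np.mean([x["img"] for x in ims],0)[225:253,305:333,::-1]
a=cv2.resize(np.clip(im*1.4,0,255).astype(np.uint8),None,fx=14,fy=14,interpolation=cv2.INTER_CUBIC)
ims=[viewer.snapshot("side") for _ in range(4)];np.savez(f"pics/side{n}.npz",**ims[0])
im=np.mean([x["img"] for x in ims],0)[170:270,320:420,::-1]
b=cv2.resize(np.clip(im*1.5,0,255).astype(np.uint8),(400,392),interpolation=cv2.INTER_CUBIC)
cv2.imwrite(f"pics/v{n}.png",np.hstack([a,b]))
E
python3 look.py 7
```

```text
8.525 [ 0.5887 -0.0284  0.2545] [1.05 1.39 0.73] [-0.01 -0.16 -0.12] 20.3
```

View pics/v7.png

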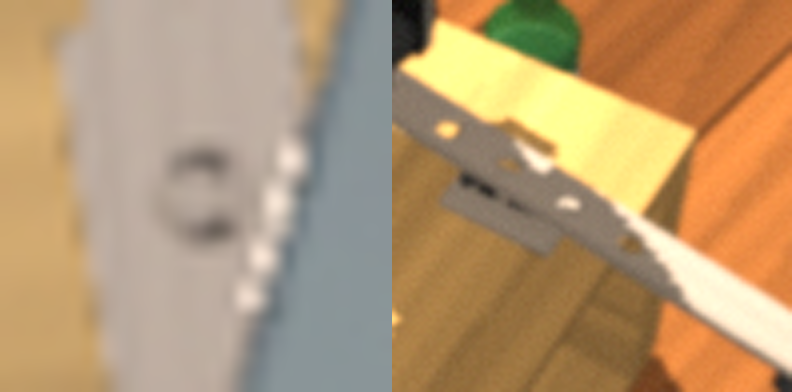

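```bash
python3 -m crank '[0,0.1,0,-0.7,0, 0,0.2,0,-1.4,0, 0,0.2,0,-1.4,0]' 60;python3 -m crank '[0,0.1,0,-0.7,0, 0,0.2,0,-1.4,0, 0,0.2,0,-1.4,0]' 60;python3 -m crank '[0,0.1,0,-0.7,0, 0,0.2,0,-1.4,0, 0,0.2,0,-1.4,0]' 60
```

```text
t: 9.3
tcp_pos: [0.5888, -0.0284, 0.2531]
tool_rot: [-0.001, 0.707, 0.001, 0.707]
force: [0.4, 0.2, 0.4]
finger_gap: 0.244
t: 9.68
tcp_pos: [0.5889, -0.0283, 0.2516]
tool_rot: [-0.001, 0.707, 0.001, 0.707]
force: [0.1, 0.9, 1.0]
finger_gap: 0.244
t: 10.05
tcp_pos: [0.5891, -0.0283, 0.2502]
tool_rot: [-0.001, 0.707, 0.001, 0.707]
force: [1.9, 1.4, 0.1]
finger_gap: 0.241
```

```bash
python3 look.py 8
```

```text
10.05 [ 0.5891 -0.0283  0.2502] [1.85 1.39 0.07] [ 0.11 -0.19 -0.18] 20.5
```

View pics/v8.png

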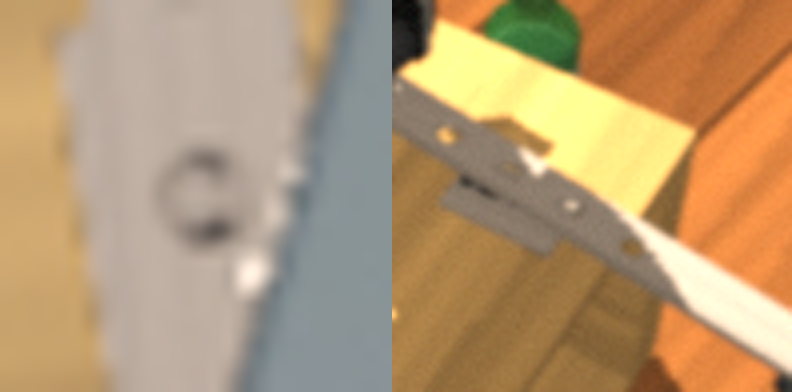

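```bash
python3 -m crank '[0,0.1,0,-0.7,0, 0,0.2,0,-1.4,0, 0,0.2,0,-1.4,0]' 60;python3 -m crank '[0,0.1,0,-0.7,0, 0,0.2,0,-1.4,0, 0,0.2,0,-1.4,0]' 60;python3 -m crank '[0,0.1,0,-0.7,0, 0,0.1,0,-1.4,0, 0,0.1,0,-1.4,0]' 60; python3 look.py 9
```

```text
t: 10.82
tcp_pos: [0.5894, -0.0283, 0.2488]
tool_rot: [-0.001, 0.707, 0.002, 0.707]
force: [0.9, 0.7, 0.9]
finger_gap: 0.246
t: 11.2
tcp_pos: [0.5895, -0.0283, 0.2474]
tool_rot: [-0.001, 0.707, 0.002, 0.707]
force: [1.4, 0.9, 1.5]
finger_gap: 0.248
t: 11.58
tcp_pos: [0.5896, -0.0283, 0.2461]
tool_rot: [-0.001, 0.707, 0.001, 0.707]
force: [1.3, 0.2, -0.0]
finger_gap: 0.239
11.575 [ 0.5896 -0.0283  0.2461] [ 1.31  0.23 -0.  ] [ 0.2  -0.17 -0.19] 20.3
```

View pics/v9.png

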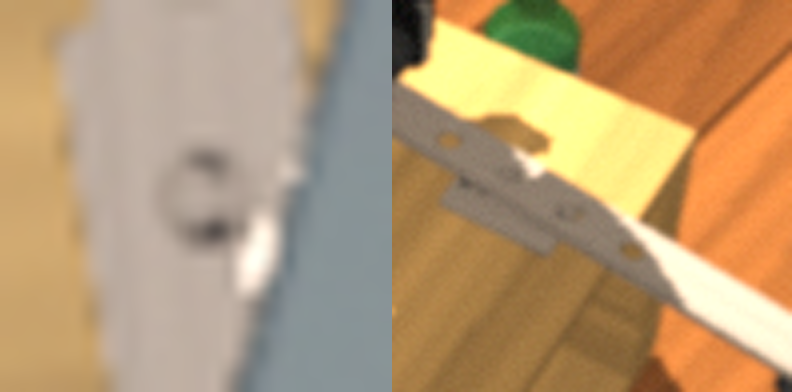

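Run:
```python
from h import *
e=load("pics/side9.npz");t=load("pics/top9.npz")
j=lambda x,y:np.array([(x-392+.5)/4-.5+320,(y+.5)/3.92-.5+170])
obs=[(e,j(*a),s) for a,s in(((448,140),.18),((515,170),.15),((570,210),.12),((630,248),.09))]
obs2=obs+[(t,np.array([203.5/14-.5+305,195.5/14-.5+225]),.15)]
for o in(obs,obs2):
    p,r=fitbar(o,(.46,.1,.08));print(p,r.round(2),barpt(p,.15,-.0025),barpt(p,.215,.032))
```

```text
[0.45794639 0.07617617 0.04830223] [ 0.88 -0.59 -1.29  0.82 -0.03 -0.05  0.4  -0.15] [ 0.5283847  -0.03702094  0.19324543] [ 0.59145966 -0.03220682  0.23084362]
[0.46499765 0.09488397 0.07997923] [ 0.43 -0.85 -1.46  0.78  0.04  0.09  0.68  0.17  0.28  0.08] [ 0.52656699 -0.03385166  0.19799209] [ 0.58832383 -0.02797428  0.23757492]
```

```bash
python3 -m crank '[0,0.1,0,-0.7,0, 0,0.3,0,-1.4,0, 0,0.3,0,-1.4,0]' 60;python3 -m crank '[0,0.1,0,-0.7,0, 0,0.3,0,-1.4,0, 0,0.3,0,-1.4,0]' 60;python3 -m crank '[0,0.1,0,-0.7,0, 0,0.2,0,-1.4,0, 0,0.2,0,-1.4,0]' 60; python3 look.py 10
```

```text
t: 12.35
tcp_pos: [0.5899, -0.0283, 0.2447]
tool_rot: [-0.001, 0.707, 0.002, 0.707]
force: [1.5, 1.8, 0.7]
finger_gap: 0.24
t: 12.72
tcp_pos: [0.5902, -0.0283, 0.2432]
tool_rot: [-0.001, 0.707, 0.002, 0.707]
force: [1.3, 1.0, 1.0]
finger_gap: 0.241
t: 13.1
tcp_pos: [0.5904, -0.0283, 0.2418]
tool_rot: [-0.001, 0.707, 0.002, 0.707]
force: [1.2, 1.6, 1.5]
finger_gap: 0.242
13.1 [ 0.5904 -0.0283  0.2418] [1.2  1.61 1.51] [ 0.25 -0.12 -0.18] 20.6
```

View pics/v10.png

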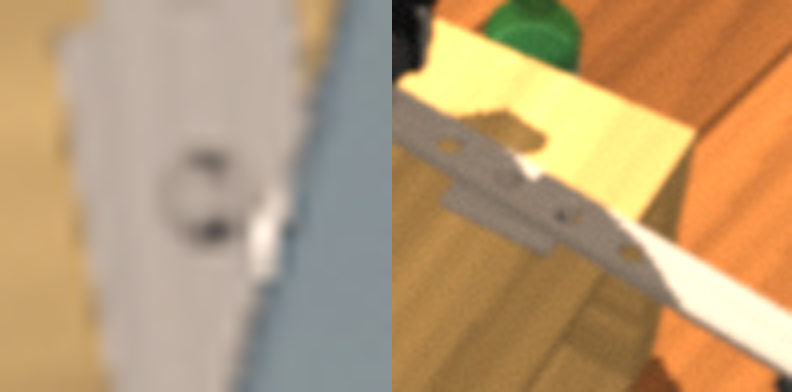

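```bash
python3 -m crank '[0,0.1,0,-0.7,0, 0,0.2,0,-1.4,0, 0,0.2,0,-1.4,0]' 60;python3 -m crank '[0,0.1,0,-0.7,0, 0,0.2,0,-1.4,0, 0,0.2,0,-1.4,0]' 60;python3 -m crank '[0,0.1,0,-0.7,0, 0,0.2,0,-1.4,0, 0,0.2,0,-1.4,0]' 60; python3 look.py 11
```

```text
t: 13.88
tcp_pos: [0.5906, -0.0283, 0.2405]
tool_rot: [-0.001, 0.707, 0.002, 0.707]
force: [1.1, 3.2, 1.5]
finger_gap: 0.244
t: 14.25
tcp_pos: [0.5908, -0.0283, 0.239]
tool_rot: [-0.001, 0.707, 0.002, 0.707]
force: [1.4, 3.0, 1.3]
finger_gap: 0.24
t: 14.62
tcp_pos: [0.5911, -0.0283, 0.2376]
tool_rot: [-0.001, 0.707, 0.001, 0.707]
force: [1.3, 3.1, 2.8]
finger_gap: 0.242
14.625 [ 0.5911 -0.0283  0.2376] [1.29 3.14 2.79] [ 0.43 -0.1  -0.23] 20.6
```

View pics/v11.png

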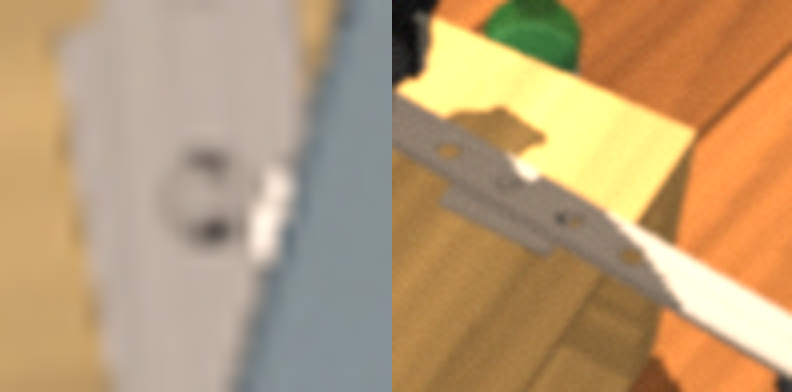

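```bash
python3 -m crank '[0,0,0.5,0,0, 0,0,0.8,0,0, 0,0.1,0.8,-0.7,0, 0,0.2,0.8,-1.4,0, 0,0.2,0.8,-1.4,0]' 60;python3 -m crank '[0,0.1,0,-0.7,0, 0,0.2,0,-1.4,0, 0,0.2,0,-1.4,0]' 60
```

```text
t: 15.65
tcp_pos: [0.5912, -0.0276, 0.2362]
tool_rot: [-0.002, 0.707, 0.001, 0.707]
force: [0.4, 0.3, 1.4]
finger_gap: 0.242
t: 16.02
tcp_pos: [0.5914, -0.0275, 0.2348]
tool_rot: [-0.002, 0.707, 0.002, 0.707]
force: [1.6, 1.0, 1.6]
finger_gap: 0.244
```

Lateral force relieved, so the peg is in the hole. Lowering further.

```bash
python3 -m crank '[0,0.1,0.1,-0.7,0, 0,0.1,0.2,-1.4,0, 0,0.1,0.2,-1.4,0]' 60;python3 -m crank '[0,0.1,0.1,-0.7,0, 0,0.1,0.1,-1.4,0, 0,0.1,0.1,-1.4,0]' 60; python3 look.py 12
```

```text
t: 16.4
tcp_pos: [0.5915, -0.0273, 0.2335]
tool_rot: [-0.001, 0.707, 0.002, 0.707]
force: [0.5, 0.4, 1.2]
finger_gap: 0.242
t: 16.77
tcp_pos: [0.5916, -0.0272, 0.2321]
tool_rot: [-0.001, 0.707, 0.001, 0.707]
force: [1.7, 0.9, 1.4]
finger_gap: 0.241
16.775 [ 0.5916 -0.0272  0.2321] [1.73 0.9  1.4 ] [ 0.12 -0.02 -0.02] 20.5
```

View pics/v12.png

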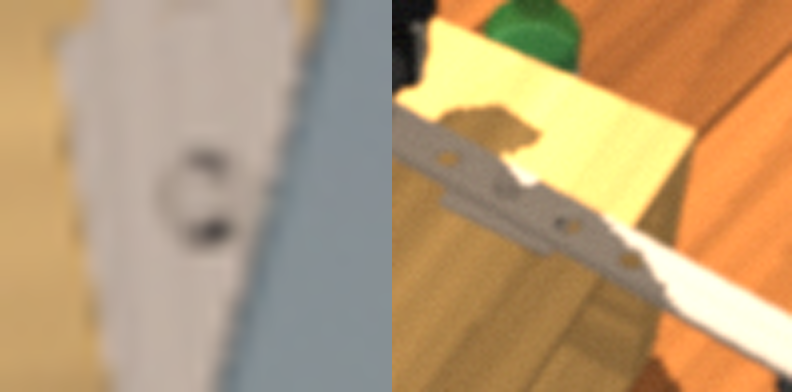

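```bash
python3 -m crank '[0,0,0,-0.7,0, 0,0,0.1,-1.4,0, 0,0,0.1,-1.4,0]' 60;python3 -m crank '[0,0,0,-0.5,0, 0,0,0,-0.5,0]' 60; python3 -m crank '[0,0,0,-0.5,0, 0,0,0,-0.5,0]' 60;python3 -m crank '[0,0,0,-0.5,0, 0,0,0,-0.5,0]' 60
```

```text
t: 17.55
tcp_pos: [0.5917, -0.0272, 0.2311]
tool_rot: [-0.002, 0.707, 0.001, 0.707]
force: [-0.1, 1.4, 3.0]
finger_gap: 0.241
t: 17.8
tcp_pos: [0.5917, -0.0272, 0.2311]
tool_rot: [-0.002, 0.707, 0.001, 0.707]
force: [-0.6, 1.6, 6.8]
finger_gap: 0.239
t: 18.05
tcp_pos: [0.5917, -0.0272, 0.2311]
tool_rot: [-0.002, 0.707, 0.001, 0.707]
force: [-1.4, 1.1, 9.2]
finger_gap: 0.24
t: 18.3
tcp_pos: [0.5918, -0.0272, 0.231]
tool_rot: [-0.002, 0.707, 0.001, 0.708]
force: [-1.1, 1.1, 11.5]
finger_gap: 0.246
```

```bash
python3 look.py 13
python3 - <<'E'
from h import *
e=load("pics/side13.npz")
cv2.imwrite("pics/s13.png",cv2.resize(np.clip(e["img"][190:270,310:440,::-1]*1.5,0,255).astype(np.uint8),None,fx=6,fy=6,interpolation=cv2.INTER_CUBIC))
E
```

```text
18.3 [ 0.5918 -0.0272  0.231 ] [-1.09  1.06 11.48] [ 0.21  0.48 -0.18] 20.9
```

View pics/v13.png

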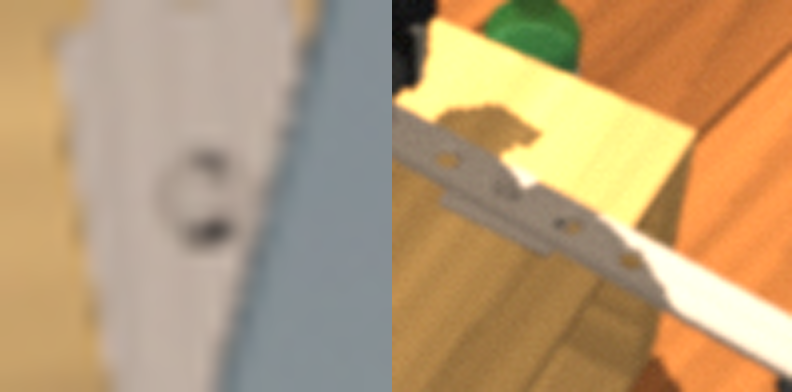

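View pics/s13.png

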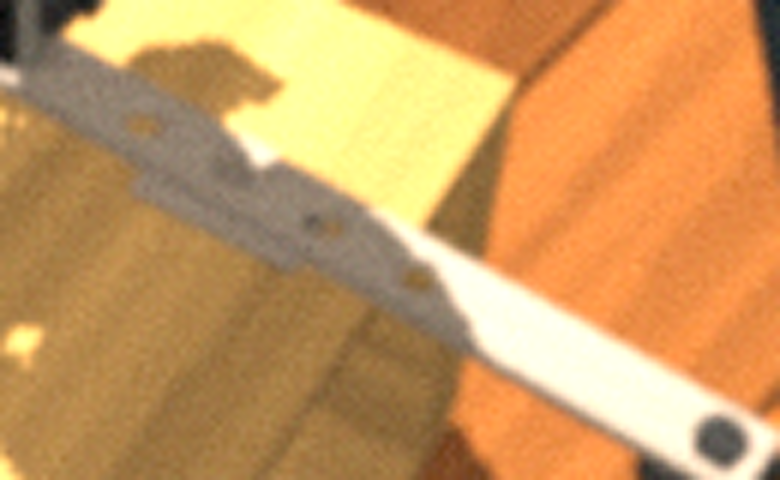

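```bash
cat > tip.py <<'E'
from h import *
from station import viewer
for n in("side","top"):
    P=np.vstack([cloud(viewer.snapshot(n))[0] for _ in range(4)])
    piv=pivot(plan()[0][0]);a=plan()[0][2]
    q=(P[:,:2]-piv)@rot(a)
    rf=(abs(P[:,2]-.18)<.005)&(q[:,1]<-.03)&(q[:,1]>-.06)&(q[:,0]>.12)&(q[:,0]<.2)
    print(n,"roof",np.median(P[rf,2]).round(4),rf.sum())
    for s in np.arange(.02,.21,.03):
        m=(abs(q[:,0]-s)<.015)&(abs(q[:,1])<.009)&(P[:,2]>.184)&(P[:,2]<.215);print("%.3f n%d z %.4f"%(s,m.sum(),np.median(P[m,2]) if m.any() else 0))
E
python3 tip.py
```

```text
side roof 0.1811 2462
0.020 n747 z 0.1920
0.050 n728 z 0.1922
0.080 n616 z 0.1921
0.110 n631 z 0.1921
0.140 n660 z 0.1924
0.170 n506 z 0.1924
0.200 n618 z 0.1926
top roof 0.1805 1450
0.020 n536 z 0.1916
0.050 n94 z 0.1917
0.080 n0 z 0.0000
0.110 n85 z 0.1914
0.140 n515 z 0.1917
0.170 n586 z 0.1917
0.200 n0 z 0.0000
```

```bash
python3 -m crank '[0,0,0,1,0, 0,0,0,1.5,0, 0,0,0,1.5,0]' 60;python3 -m crank '[0.4,0,0,0,0, 0.6,0,0,0,0, 0.8,0,0,0,0, 0.8,0,0,0,0, 0.8,0,0,0,0]' 60;python3 tip.py
```

```text
t: 19.48
tcp_pos: [0.5917, -0.0272, 0.2311]
tool_rot: [-0.002, 0.707, 0.001, 0.707]
force: [-0.1, 0.2, 5.9]
finger_gap: 0.243
t: 20.1
tcp_pos: [0.5916, -0.0271, 0.2306]
tool_rot: [-0.002, 0.707, 0.002, 0.707]
force: [-0.0, 0.1, -0.7]
finger_gap: 0.799
side roof 0.1812 2466
0.020 n752 z 0.1921
0.050 n733 z 0.1921
0.080 n625 z 0.1921
0.110 n626 z 0.1921
0.140 n667 z 0.1926
0.170 n520 z 0.1923
0.200 n641 z 0.1927
top roof 0.1805 1457
0.020 n540 z 0.1916
0.050 n95 z 0.1916
0.080 n0 z 0.0000
0.110 n89 z 0.1916
0.140 n529 z 0.1917
0.170 n588 z 0.1916
0.200 n0 z 0.0000
```

Released, and the bar stays level. Rising clear, then moving aside for an unobstructed look.

```bash
python3 -m crank '[0.8,0,0,15,0, 0.8,0,0,35,0, 0.8,0,0,65,0, 0.8,0,0,100,0, 0.8,-20,40,110,0, 0.8,-40,90,110,0, 0.8,-60,150,110,0, 0.8,-80,210,110,0, 0.8,-100,270,110,0, 0.8,-100,270,110,0]' 60;python3 tip.py
python3 - <<'E'
from h import *
from station import viewer
o=[]
for n,(x,y) in(("top",(180,110)),("side",(250,140))):
    d=viewer.snapshot(n);np.savez(f"pics/{n}20.npz",**d);o.append(cv2.resize(d["img"][y:y+250,x:x+230,::-1],None,fx=1.7,fy=1.7,interpolation=cv2.INTER_CUBIC))
    if n=="top": print(atdepth(d,[(235,140),(324,146),(405,184)]))
cv2.imwrite("pics/v20.png",np.hstack(o))
E
```

```text
t: 21.75
tcp_pos: [0.4897, 0.2466, 0.342]
tool_rot: [-0.003, 0.707, 0.004, 0.707]
force: [0.8, -0.9, 0.6]
finger_gap: 0.8
side roof 0.1811 209
0.020 n744 z 0.1921
0.050 n731 z 0.1921
0.080 n616 z 0.1921
0.110 n634 z 0.1921
0.140 n325 z 0.1923
0.170 n16 z 0.1925
0.200 n0 z 0.0000
top roof 0.1805 3202
0.020 n793 z 0.1916
0.050 n761 z 0.1916
0.080 n657 z 0.1917
0.110 n660 z 0.1915
0.140 n754 z 0.1918
0.170 n613 z 0.1918
0.200 n495 z 0.1918
[[ 0.68669278  0.10763964  0.23136646]
 [ 0.68179585 -0.03952102  0.21306803]
 [ 0.62667528 -0.18464772  0.15151819]]
```

View pics/v20.png

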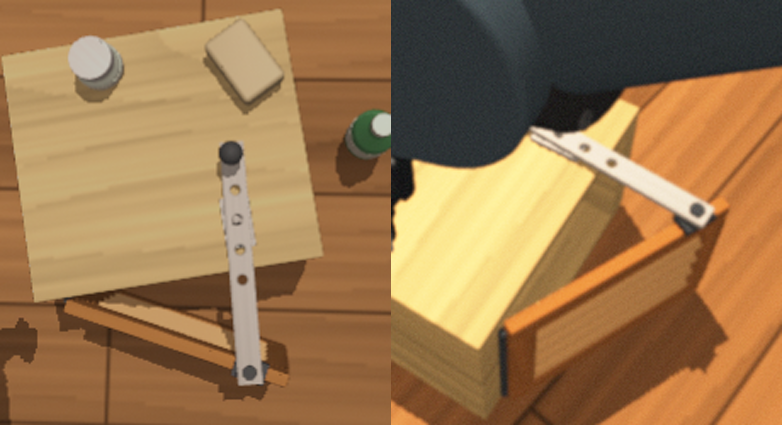

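```bash
python3 -c "
from station import workorder,manip
print(workorder.sign_off(),manip.sense()['t'])"
```

```text
the job is handed in; nothing more can be done
the job is handed in; nothing more can be done
```

The stay's third hole is over the peg, the bar is pressed home on the plate, and the gripper has let go. I handed the job in at about 22 s; it reports no verdict.

- **What I did:** I gripped the knob, lifted the bar and swung it with the door over the peg. I lowered it in steps of about 1.4 mm, moving the knob 0.8 mm sideways when the side force reached 3 N. I then pressed until the wrist read 11.5 N and stopped, eased off, opened the fingers and moved the arm clear.
- **Load:** The 11.5 N is what the wrist felt. From the lever arm and the pivot's stiffness I estimate about 14 N on the peg and plate, under the 25 N limit. That contact force was not measured directly.
- **Bar and plate:** After release the bar's top sits at z = 0.1915–0.1918 m in the top view, where 0.191 m is nominal. The slope is under about 0.005 rad. The peg shows in the third hole from the door.
- **Other objects:** The jar, soap bar and bottle are where they started, within about 1 mm.
- **Disagreements and gaps:**
  - The side camera reads heights about 0.5–1 mm higher than the top one, for the roof as well as the bar, so I take it as a calibration offset.
  - The two cameras also put the peg 1–1.5 mm apart along the slot. I settled that by looking through the hole in the top view and by feel.
  - In the last side picture the arm hides the knob end, so the final check of the peg rests on the top view.
  - I had no reading of the door's speed; it looked still in the pictures.

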